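Hardness check of a bead-press roller

ROBOT

A 6-joint arm with a two-finger parallel gripper is mounted at the origin on the work surface. World frame = base frame: x ahead of the robot, y to its left, z up, the work surface at z = 0. Lengths are in m, angles in rad, forces in N, time in s.
With the tool pointing down it reaches from about 0.3 to 0.775 m from the base axis. Payload 14.6 kg.
Tool frame: the origin (TCP) lies on the centre line of the jaws, within the pads' length; the fingertips stand 19 mm ahead of it and the grasp point (between the pads) is the TCP; y points along the fingers, x is the direction in which the jaws open and shut, and the axes are right-handed (so a half turn about y gives the same grasp; the last joint's range is limited). The gripper opens to 94 mm and grips with 3 to 60 N. Pads are 16 mm wide; open, the fingers measure 119 mm over their backs; the gripper's body (75 mm by 177 mm) begins 78 mm behind the grasp point.
Start: joints at [-1.223, 0.3, 1.521, -0, 1.321, -0.067], TCP at [0.222, -0.503, 0.224] pointing down, gripper open.
Joint ranges: [-3.03, 3.03], [-0.79, 2.21], [0.23, 2.52], [-1.04, 4.18], [0, 3.07], [-2.55, 2.55]. Speed limits (rad/s): [2.22, 2.22, 2.57, 3.14, 3.14, 3.14].

INTERFACE

Orientations are given as [roll, pitch, yaw] about the fixed x, y, z axes, in that order (R = Rz(yaw) Ry(pitch) Rx(roll)).
In Python, from station import get_obs, cams, workorder gives the robot as it stands.
- The arm moves only by the shell command python3 -m handwheel 'ROWS' [FORCE]. ROWS is JSON, a list of rows, each an object of numbers: "fingers": the opening, from -1 (shut) to 1 (fully open); "x", "y", "z": the shift along the tool's x, y, z in m; "spin": the turn about the tool's y in degrees. In form: [{"fingers": .., "x": .., "y": .., "z": .., "spin": ..}, ...]. A call has exactly 10 rows; each row is the pose to reach, as a shift and turn from the pose commanded when the call began, along the tool's axes at that moment; what a row does not reach only later rows make up. A row lasts 1/10 s, in which the tool goes at most 50 mm and 8.59 degrees, less where a joint would pass 70% of its speed; a pose out of reach is approached as far as the arm can. A call with a gripper value outside its range is refused whole. The fingers move at their own pace and stop on an object; FORCE is the grip in N (left out, the last holds). Time passes only in rows, so rows that repeat a pose let the fingers close, or fill a call up. It gives the time, the measured TCP pose, the force and the opening at its end, in the units of the state.
- get_obs(): the state, without advancing time (a new reading comes with each control period).
- cams.camera(name): name is "scene" or "top" or "wrist"; returns (picture, depth): 480x640x3 uint8, red, green, blue; 480x640 float32, m along the optical axis (not along the pixel's ray), 0 where there is no reading.
- cams.get_calibration(name): a dict with "fx", "fy", "cx", "cy" (pixels), "dist" ([k1, k2, p1, p2, k3] as OpenCV has them; the pictures are not rectified), "view" (4x4, takes a point from world to camera coordinates). Camera axes: x right, y down, z forward; pixel columns grow to the right and rows downward; lengths in m; the calibration is good to about 2 mm. A picture is of the moment at which its call begins: read the wrist's pose just before it. get_calibration takes no time and is no camera call; for the wrist camera it gives the pose at the moment of the call.
- workorder.hand_in(): hands the job in, once; it reports no verdict.
The state is a dict: "time_s": time; "qpos": joint angles; "joint_vel": joint speeds; "tau": joint torques, N m; "ee_pos": TCP position; "eef_rot": TCP orientation; "force": force on the tool from outside, world axes, zero at the start; "moment": the same for the moment, N m; "grip_width": finger opening in m.
Only numpy, scipy, OpenCV 4.12 (cv2) and the standard library are available. Lean on these libraries where they do the work, as an engineer would, in place of code of your own. Each camera call takes 0.05 s, during which the arm holds its last target. There are 200 camera calls.

TASK

Check the hardness of the rubber press roller: lay the roller, which stands on end, on its side in the two V-blocks of the cradle, about centred, without dropping it, and let go of it. Then take the digital hardness gauge out of its holder and hold it upright on the top of the roller, on the white crayon ring, pressed down lightly (about 10 N) so that its foot sits flat on the rubber. Finish while still holding the gauge there, and leave the other things on the bench where they are.

Things in the scene. Friction and masses are not known exactly. Their poses are not given: they have to be found in the camera images.
- roller: black rubber-covered roller, a plain cylinder 50 mm in diameter and 110 mm long, about 0.35 kg, with steel bearing ends flush with the rubber; it starts standing on end on the bench. Origin: centre of the end it stands on; its z axis is the roller's axis, towards the other end
- roller_mid (a point): the middle of the roller, on its axis, 55 mm from either end
- roller_ring (a point): the point on the roller's axis in the plane of the white crayon ring (a 4 mm wide line all round the roller, 14 mm from the middle, on the side of the end that is uppermost at the start). With the roller lying down, the spot to gauge is 25 mm straight above this point
- cradle: steel cradle fixed to the bench: base plate 86 x 132 mm, 10 mm thick, with two 90-degree V-blocks 84 mm apart (centre to centre), each 16 mm thick and 73 mm wide, their tips 57 mm above the bench; 68 mm clear between the blocks. Origin: centre of its underside; the V runs along its y axis
- cradle_seat (a point): where the middle of the roller lies when it rests in the V-blocks: 65 mm above the bench, over the cradle's centre
- holder: grey plastic block fixed to the bench, 62 x 74 mm and 45 mm high, with an upright through hole of 25 mm in which the gauge's stem hangs. Origin: centre of its underside
- gauge: hand-held digital hardness gauge, 122 mm high without its pin, 0.25 kg, hanging upright in the holder with its collar on the block. From below: round foot and stem, 18 mm in diameter and 24 mm long below the collar; collar and black housing up to 84 mm (30 mm thick along x, 60 mm wide along y, small screen on its -x face); on top a flat-sided grip 22 mm thick along x, 34 mm wide along y, from 84 to 122 mm above the foot. Origin: centre of the foot's flat face; z up
- gauge_foot (a point): centre of the foot's flat face. A pin stands 2.5 mm out of it, on a spring that yields from 0.6 N at first to about 8 N when the pin is level with the foot
- gauge_grip (a point): centre of the gauge's grip, 103 mm above the foot
- pin (a joint): how far the gauge's pin is pressed in, 0 (standing 2.5 mm out of the foot) to 0.0025 (level with the foot), m. With the foot on the rubber the pin sinks a little into it, and this reads about 0.0016
- nut_a: steel wheel nut, 21 mm in diameter, 32 mm high, standing; leave alone. Origin: centre of its underside
- nut_b: a second such wheel nut; leave alone
- socket: dark steel impact socket standing on end, 32 mm in diameter, 78 mm high; leave alone. Origin: centre of its underside
- tub: white tub of bead paste, 92 mm in diameter, 82 mm high; leave alone. Origin: centre of its underside
- lever: steel tyre lever lying on the bench, about 320 mm long along x, 23 mm thick; leave alone. Origin: under its middle
- hammer: hammer lying on the bench, 260 mm long along x; leave alone. Origin: under its middle
- crayon: white tyre crayon, 95 mm long along x, 12 mm thick; leave alone. Origin: under its middle
Mind the look-alikes: they are no part of the job. What is shaped like the gauge but green or orange is not meant.

How it is judged:
By the outcome, as a careful person would: the job done as asked, in the order asked, and still so for the second after the job is handed in, while the arm keeps its last pose, push and grip.
It also fails if it takes over 72 s, if anything falls off the work surface, if the arm or the gripper's body presses on something with over 40 N, if the wrist force passes 120 N, or if a joint passes its speed limit or range.

## Working session

There is one attempt and no reset: what is moved stays moved. The work goes in short steps, Python scripts to look and compute and a shell command to move; the robot and the scene stay as the last step left them, time stands still between calls to the robot, and variables do not carry over. Pictures are saved under pics/ and viewed, about 8 in all and at most 12, crops included, and the job is handed in when it is done.

```bash
ls; mkdir -p pics; python3 - <<'E'
from station import get_obs,cams
import cv2
print(get_obs())
for n in ["scene","top"]:
    p,d=cams.camera(n); cv2.imwrite(f"pics/{n}0.png",p[:,:,::-1])
    import numpy as np
    np.savez(f"pics/{n}0.npz",p=p,d=d)
    print(n,cams.get_calibration(n))
E
```

```text
pics
{'time_s': 0.0, 'qpos': array([-1.22262954e+00,  3.00434573e-01,  1.52162792e+00,  4.76843328e-06,
        1.32073731e+00, -6.66137959e-02]), 'joint_vel': array([ 0.00103716, -0.00055165,  0.00060067,  0.00017729, -0.00083174,
        0.00057893]), 'tau': array([-3.89761717e-04, -5.31810451e+01, -3.52739954e+01,  7.07970886e-02,
        2.44578416e-02, -1.01313901e-04]), 'ee_pos': array([ 0.22154334, -0.5031126 ,  0.22388655]), 'eef_rot': array([-1.57071136e+00,  1.20416406e-03, -1.15601688e+00]), 'force': array([ 0.90807684, -0.20616761, -0.11191188]), 'moment': array([-0.01020114,  0.04300299,  0.03670411]), 'grip_width': 0.09374678632642193}
scene {'fx': 460.355331441343, 'fy': 460.355331441343, 'cx': 313.88951475732074, 'cy': 241.63082029473205, 'dist': array([-0.02354183,  0.        ,  0.        ,  0.        ,  0.        ]), 'view': array([[-6.99455647e-01,  7.14674764e-01,  1.33438401e-03,
         4.06735086e-01],
       [ 4.58448991e-01,  4.50117023e-01, -7.66302283e-01,
        -2.07552657e-01],
       [-5.48257532e-01, -5.35382712e-01, -6.42478817e-01,
         1.38168719e+00],
       [ 0.00000000e+00,  0.00000000e+00,  0.00000000e+00,
         1.00000000e+00]])}
top {'fx': 556.5728901688329, 'fy': 556.5728901688329, 'cx': 322.5449629120368, 'cy': 246.06788954076558, 'dist': array([-0.08593069,  0.        ,  0.        ,  0.        ,  0.        ]), 'view': array([[-0.00381156, -0.99994662, -0.00960333,  0.01461655],
       [-0.98324391,  0.00549783, -0.18221195,  0.59852569],
       [ 0.18225502,  0.0087479 , -0.98321238,  1.26171383],
       [ 0.        ,  0.        ,  0.        ,  1.        ]])}
```

View pics/scene0.png

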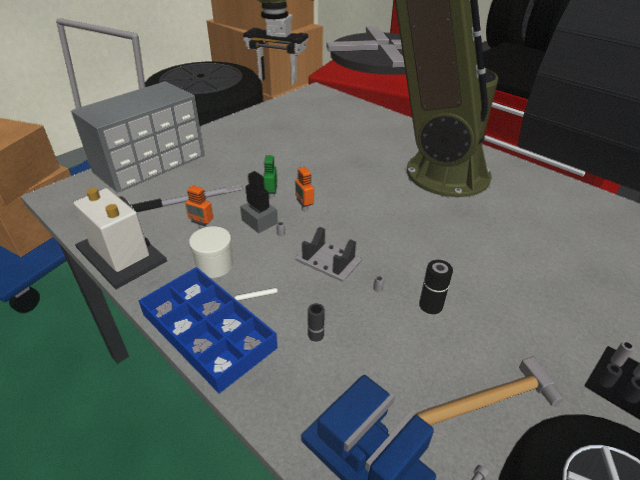

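View pics/top0.png

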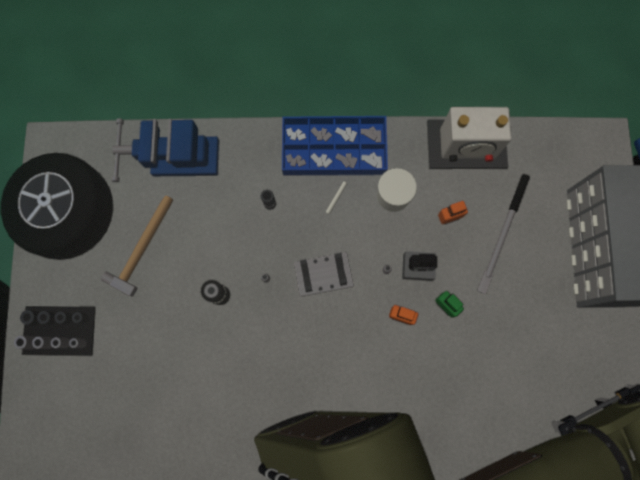

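The top view shows the roller at (213,291), cradle (324,273), holder with the black gauge (422,264), and nuts at (266,278) and (387,268). The scene view agrees. Next I'll measure from the depth clouds.

```bash
cat > h.py <<'E'
import numpy as np,cv2
from station import cams,get_obs
def cloud(n,d,cal=None):
    c=cal or cams.get_calibration(n); K=np.array([[c['fx'],0,c['cx']],[0,c['fy'],c['cy']],[0,0,1]])
    v,u=np.mgrid[0:480,0:640]
    q=cv2.undistortPoints(np.stack([u,v],-1).reshape(-1,1,2).astype(np.float64),K,np.array(c['dist'])).reshape(480,640,2)
    P=np.dstack([q*d[...,None],d]); V=c['view']
    W=(P-V[:3,3])@V[:3,:3]; W[d<=0]=np.nan
    return W
def rect(p):
    r=cv2.minAreaRect((p[:,:2]*1000).astype(np.float32)); return [np.round(np.array(x),1).tolist() for x in r]
E
python3 - <<'E'
from h import *
for n in ["top","scene"]:
    f=np.load(f"pics/{n}0.npz"); W=cloud(n,f['d']); p=f['p'].astype(int)
    def sel(x0,x1,y0,y1,z0,z1):
        with np.errstate(invalid='ignore'):
            m=(W[...,0]>x0)&(W[...,0]<x1)&(W[...,1]>y0)&(W[...,1]<y1)&(W[...,2]>z0)&(W[...,2]<z1)
        return W[m]
    print(n)
    if n=="top":
        for u,v in [(213,291),(309,276),(340,268),(424,261),(266,278),(387,268),(450,303),(404,314),(454,212),(397,188)]: print(u,v,W[v,u].round(3))
    ct=cloud("top",np.load("pics/top0.npz")['d'])
    r=ct[291,213]; c=ct[273,324]; g=ct[261,424]
    for nm,b,z0,z1 in [("roller top",r,.1,.12),("cradle base",c,.006,.014),("block tops",c,.035,.07),("gauge top",g,.125,.16),("holder top",g,.038,.052),("body",g,.06,.112)]:
        w=.05 if nm!="cradle base" and nm!="block tops" else .085
        s=sel(b[0]-w,b[0]+w,b[1]-w,b[1]+w,z0,z1)
        if len(s)>4: print(nm,len(s),"med",np.median(s,0).round(4),"min",s.min(0).round(3),"max",s.max(0).round(3),rect(s))
E
```

```text
top
213 291 [0.487 0.258 0.109]
309 276 [0.53  0.044 0.037]
340 268 [ 0.549 -0.03   0.032]
424 261 [ 0.548 -0.212  0.14 ]
266 278 [0.527 0.148 0.026]
387 268 [ 0.549 -0.142  0.03 ]
450 303 [ 0.456 -0.269  0.127]
404 314 [ 0.433 -0.167  0.123]
454 212 [ 0.663 -0.288  0.123]
397 188 [ 0.732 -0.165  0.081]
roller top 379 med [0.4893 0.2617 0.111 ] min [0.465 0.238 0.1  ] max [0.514 0.286 0.117] [[490.2, 261.9], [48.3, 47.0], 33.1]
cradle base 1280 med [0.5359 0.0115 0.0103] min [ 0.461 -0.076  0.006] max [0.625 0.094 0.014] [[544.4, 10.7], [163.3, 170.8], 1.8]
block tops 384 med [ 0.5389 -0.0175  0.0506] min [ 0.493 -0.043  0.035] max [0.582 0.065 0.065] [[537.5, 11.1], [73.7, 99.6], 10.2]
gauge top 185 med [ 0.5519 -0.2185  0.1429] min [ 0.541 -0.237  0.126] max [ 0.565 -0.202  0.149] [[552.8, -219.5], [35.1, 23.0], 89.0]
holder top 358 med [ 0.5368 -0.2083  0.0454] min [ 0.522 -0.258  0.038] max [ 0.586 -0.18   0.052] [[553.7, -219.3], [74.6, 62.5], 86.4]
body 237 med [ 0.5433 -0.2027  0.102 ] min [ 0.537 -0.249  0.061] max [ 0.568 -0.188  0.112] [[551.4, -218.9], [60.7, 30.9], 86.4]
scene
roller top 405 med [0.4951 0.2593 0.1075] min [0.466 0.234 0.1  ] max [0.516 0.282 0.112] [[492.4, 258.4], [48.7, 49.2], 41.9]
cradle base 869 med [0.5496 0.0069 0.0084] min [ 0.488 -0.056  0.006] max [0.595 0.078 0.014] [[541.9, 5.8], [87.9, 132.0], 10.8]
block tops 425 med [0.533  0.0327 0.0469] min [ 0.495 -0.05   0.035] max [0.586 0.062 0.057] [[541.3, 5.8], [76.4, 102.3], 10.3]
gauge top 151 med [ 0.5619 -0.2175  0.1384] min [ 0.545 -0.242  0.125] max [ 0.57  -0.204  0.144] [[556.2, -222.6], [37.6, 25.2], 84.2]
holder top 303 med [ 0.5718 -0.2063  0.0435] min [ 0.526 -0.261  0.038] max [ 0.59  -0.184  0.052] [[557.3, -222.7], [74.4, 64.1], 86.0]
body 425 med [ 0.5682 -0.2076  0.088 ] min [ 0.544 -0.254  0.06 ] max [ 0.574 -0.191  0.112] [[558.2, -222.2], [62.0, 29.9], 87.6]
```

```bash
python3 -m handwheel '[{"fingers":1,"x":-0.02,"y":0,"z":0.02,"spin":-4},{"fingers":1,"x":-0.05,"y":0,"z":0.05,"spin":-12},{"fingers":1,"x":-0.08,"y":0,"z":0.08,"spin":-20},{"fingers":1,"x":-0.11,"y":0,"z":0.105,"spin":-28},{"fingers":1,"x":-0.145,"y":0,"z":0.135,"spin":-36},{"fingers":1,"x":-0.18,"y":0,"z":0.17,"spin":-44},{"fingers":1,"x":-0.215,"y":0,"z":0.2,"spin":-52},{"fingers":1,"x":-0.25,"y":0,"z":0.235,"spin":-60},{"fingers":1,"x":-0.285,"y":0,"z":0.27,"spin":-68},{"fingers":1,"x":-0.32,"y":0,"z":0.3,"spin":-76.5}]' 20
```

```text
time_s: 1.1
ee_pos: [0.3675, -0.0876, 0.2245]
eef_rot: [-1.571, -0.0, 0.185]
force: [1.0, -0.3, 0.3]
grip_width: 0.0939
```

```bash
cat > shot.py <<'E'
import sys; from h import *
n=sys.argv[1]; o=get_obs(); c=cams.get_calibration("wrist"); p,d=cams.camera("wrist")
cv2.imwrite(f"pics/{n}.png",p[:,:,::-1]); W=cloud("wrist",d,c); np.savez(f"pics/{n}.npz",p=p,d=d,W=W)
print(o['time_s'],o['ee_pos'].round(4),o['eef_rot'].round(4),o['force'].round(1),o['grip_width'])
V=c['view']; print("cam",(-V[:3,:3].T@V[:3,3]).round(3),"fwd",V[2,:3].round(2))
E
python3 shot.py w1
python3 -m handwheel '[{"fingers":1,"x":0.01,"y":0,"z":0.015,"spin":0},{"fingers":1,"x":0.03,"y":0,"z":0.05,"spin":0},{"fingers":1,"x":0.05,"y":0,"z":0.09,"spin":0},{"fingers":1,"x":0.072,"y":0,"z":0.13,"spin":0},{"fingers":1,"x":0.095,"y":0,"z":0.17,"spin":0},{"fingers":1,"x":0.118,"y":0,"z":0.21,"spin":0},{"fingers":1,"x":0.14,"y":0,"z":0.25,"spin":0},{"fingers":1,"x":0.162,"y":0,"z":0.285,"spin":0},{"fingers":1,"x":0.176,"y":0,"z":0.31,"spin":0},{"fingers":1,"x":0.184,"y":0,"z":0.321,"spin":0}]'
python3 shot.py w2
```

```text
1.1 [ 0.3675 -0.0876  0.2245] [-1.5709e+00 -3.0000e-04  1.8490e-01] [ 1.  -0.3  0.3] 0.0939000275739252
cam [ 0.354 -0.006  0.385] fwd [ 0.05 -0.28 -0.96]
time_s: 2.15
ee_pos: [0.4911, 0.2612, 0.2237]
eef_rot: [-1.571, 0.001, 0.181]
force: [0.1, -0.1, -0.1]
grip_width: 0.0938
2.15 [0.4911 0.2612 0.2237] [-1.5709e+00  1.2000e-03  1.8090e-01] [ 0.1 -0.1 -0.1] 0.09384669519221789
cam [0.478 0.343 0.384] fwd [ 0.05 -0.28 -0.96]
```

View pics/w2.png

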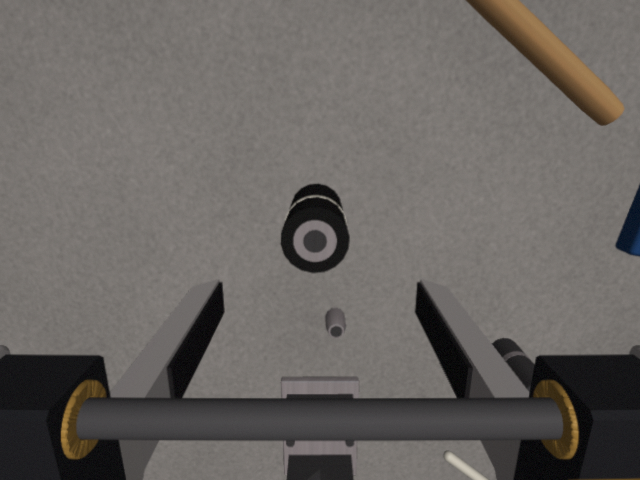

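Wrist view: the roller top is at (315,240), midway between the jaws. nut_a is at (336,325) and the cradle is below it at (320,420).

```bash
python3 - <<'E'
from h import *
for n in ["w1","w2"]:
    W=np.load(f"pics/{n}.npz")['W']
    with np.errstate(invalid='ignore'):
        def box(x,y,w,z0,z1): return W[(abs(W[...,0]-x)<w)&(abs(W[...,1]-y)<w)&(W[...,2]>z0)&(W[...,2]<z1)]
        for nm,a in [("roller",(.491,.26,.05,.1,.12)),("nut",(.527,.148,.03,.026,.036)),("base",(.541,.007,.09,.006,.014)),("blocks",(.541,.007,.075,.02,.065))]:
            s=box(*a)
            if len(s)>20: print(n,nm,len(s),np.median(s,0).round(4),s.min(0).round(3),s.max(0).round(3),rect(s))
E
```

```text
w1 base 9829 [0.5344 0.0127 0.0101] [ 0.485 -0.064  0.006] [0.593 0.08  0.014] [[539.0, 8.8], [87.2, 132.6], 10.2]
w1 blocks 4792 [0.5408 0.0374 0.0463] [ 0.493 -0.047  0.02 ] [0.584 0.064 0.059] [[539.2, 8.7], [75.0, 100.5], 10.7]
w2 roller 3716 [0.4895 0.2619 0.1101] [0.465 0.236 0.1  ] [0.514 0.285 0.113] [[489.7, 260.5], [49.1, 49.3], 20.5]
w2 nut 252 [0.5294 0.1518 0.032 ] [0.521 0.143 0.026] [0.539 0.158 0.034] [[529.8, 150.5], [16.6, 16.8], 65.1]
w2 base 2617 [0.5361 0.0521 0.0101] [ 0.486 -0.062  0.006] [0.592 0.082 0.014] [[539.3, 10.6], [86.6, 132.1], 10.4]
w2 blocks 1217 [ 0.5468 -0.0254  0.032 ] [ 0.51 -0.04  0.02] [ 0.582 -0.016  0.045] [[547.1, -31.2], [73.5, 18.2], 11.5]
```

```bash
python3 -m handwheel '[{"fingers":1,"x":-0.001,"y":0.02,"z":-0.001,"spin":0},{"fingers":1,"x":-0.001,"y":0.05,"z":-0.001,"spin":0},{"fingers":1,"x":-0.001,"y":0.085,"z":-0.001,"spin":0},{"fingers":1,"x":-0.001,"y":0.12,"z":-0.001,"spin":0},{"fingers":1,"x":-0.001,"y":0.142,"z":-0.001,"spin":0},{"fingers":1,"x":-0.001,"y":0.152,"z":-0.001,"spin":0},{"fingers":-0.2,"x":-0.001,"y":0.152,"z":-0.001,"spin":0},{"fingers":-0.2,"x":-0.001,"y":0.152,"z":-0.001,"spin":0},{"fingers":-0.2,"x":-0.001,"y":0.152,"z":-0.001,"spin":0},{"fingers":-0.2,"x":-0.001,"y":0.152,"z":-0.001,"spin":0}]' 12
python3 -m handwheel '[{"fingers":-0.2,"x":0,"y":0,"z":0,"spin":0},{"fingers":-0.2,"x":0,"y":0,"z":0,"spin":0},{"fingers":-0.2,"x":0,"y":-0.005,"z":0,"spin":0},{"fingers":-0.2,"x":0,"y":-0.01,"z":0,"spin":0},{"fingers":-0.2,"x":0,"y":-0.02,"z":0,"spin":0},{"fingers":-0.2,"x":0,"y":-0.035,"z":0,"spin":0},{"fingers":-0.2,"x":0,"y":-0.05,"z":0,"spin":0},{"fingers":-0.2,"x":0,"y":-0.06,"z":0,"spin":0},{"fingers":-0.2,"x":0,"y":-0.06,"z":0,"spin":0},{"fingers":-0.2,"x":0,"y":-0.06,"z":0,"spin":0}]' 12
```

```text
time_s: 3.2
ee_pos: [0.4907, 0.2581, 0.0735]
eef_rot: [-1.57, -0.002, 0.179]
force: [-0.0, -1.0, -0.5]
grip_width: 0.0656
time_s: 4.2
ee_pos: [0.4901, 0.2578, 0.1322]
eef_rot: [-1.571, 0.0, 0.179]
force: [0.3, 0.0, -4.4]
grip_width: 0.0499
```

```bash
python3 -m handwheel '[{"fingers":-0.2,"x":0,"y":0,"z":-0.01,"spin":0},{"fingers":-0.2,"x":0.001,"y":0,"z":-0.03,"spin":0},{"fingers":-0.2,"x":0.002,"y":0,"z":-0.055,"spin":0},{"fingers":-0.2,"x":0.003,"y":0,"z":-0.085,"spin":0},{"fingers":-0.2,"x":0.0035,"y":0,"z":-0.115,"spin":0},{"fingers":-0.2,"x":0.0035,"y":0,"z":-0.14,"spin":0},{"fingers":-0.2,"x":0.0035,"y":0,"z":-0.158,"spin":0},{"fingers":-0.2,"x":0.0035,"y":0.01,"z":-0.164,"spin":0},{"fingers":-0.2,"x":0.0035,"y":0.027,"z":-0.164,"spin":0},{"fingers":-0.2,"x":0.0035,"y":0.039,"z":-0.164,"spin":0}]' 12
python3 shot.py w3; python3 - <<'E'
from h import *
p,d=cams.camera("scene"); W=cloud("scene",d); np.savez("pics/s3.npz",p=p,d=d,W=W)
a=cv2.resize(p[200:340,260:460,::-1],None,fx=3,fy=3); cv2.imwrite("pics/s3.png",a)
E
```

```text
time_s: 5.2
ee_pos: [0.5222, 0.097, 0.0915]
eef_rot: [-1.571, 0.002, 0.179]
force: [-0.0, 0.5, -4.5]
grip_width: 0.0496
5.2 [0.5222 0.097  0.0915] [-1.5706  0.0019  0.1789] [-0.   0.5 -4.5] 0.049640535113982746
cam [0.509 0.179 0.252] fwd [ 0.05 -0.28 -0.96]
```

View pics/s3.png

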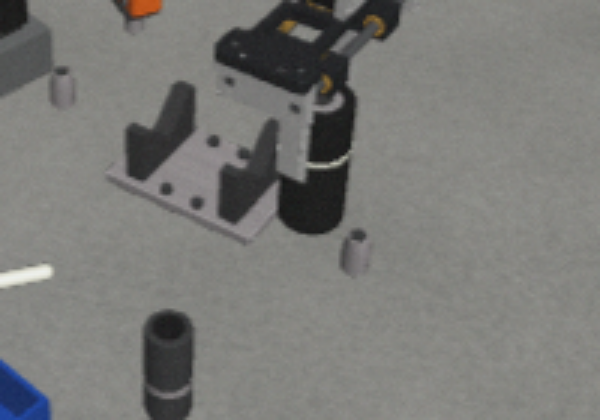

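```bash
python3 -m handwheel '[{"fingers":-0.2,"x":0.0007,"y":0,"z":-0.007,"spin":0},{"fingers":-0.2,"x":0.0007,"y":0,"z":-0.014,"spin":0},{"fingers":-0.2,"x":0.0007,"y":-0.001,"z":-0.019,"spin":0},{"fingers":-0.2,"x":0.0007,"y":-0.002,"z":-0.022,"spin":0},{"fingers":-0.2,"x":0.0007,"y":-0.003,"z":-0.025,"spin":0},{"fingers":-0.2,"x":0.0007,"y":-0.004,"z":-0.028,"spin":0},{"fingers":-0.2,"x":0.0007,"y":-0.005,"z":-0.032,"spin":0},{"fingers":-0.2,"x":0.0007,"y":-0.0055,"z":-0.036,"spin":0},{"fingers":-0.2,"x":0.0007,"y":-0.006,"z":-0.04,"spin":0},{"fingers":-0.2,"x":0.0007,"y":-0.0065,"z":-0.045,"spin":0}]' 12
python3 - <<'E'
from h import *
p,d=cams.camera("scene"); W=cloud("scene",d); np.savez("pics/s4.npz",p=p,d=d,W=W)
a=cv2.resize(p[200:340,260:460,::-1],None,fx=3,fy=3); cv2.imwrite("pics/s4.png",a); print(get_obs()['force'],get_obs()['moment'])
E
```

```text
time_s: 6.3
ee_pos: [0.5317, 0.0526, 0.1]
eef_rot: [-1.571, -0.0, 0.179]
force: [-0.4, 1.8, -5.2]
grip_width: 0.0498
[-0.51212617  1.88502199 -3.402699  ] [ 0.29780329  0.04209928 -0.01707551]
```

View pics/s4.png

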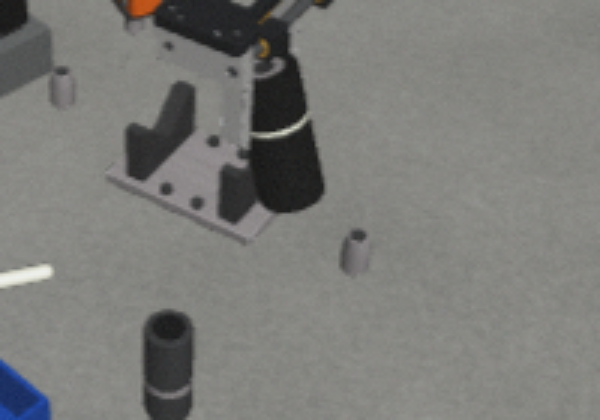

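```bash
python3 -m handwheel '[{"fingers":-0.2,"x":0,"y":0,"z":-0.005,"spin":0},{"fingers":-0.2,"x":0,"y":0,"z":-0.01,"spin":0},{"fingers":-0.2,"x":0,"y":0.001,"z":-0.015,"spin":0},{"fingers":-0.2,"x":0,"y":0.002,"z":-0.02,"spin":0},{"fingers":-0.2,"x":0,"y":0.0035,"z":-0.025,"spin":0},{"fingers":-0.2,"x":0,"y":0.0055,"z":-0.03,"spin":0},{"fingers":-0.2,"x":0,"y":0.008,"z":-0.035,"spin":0},{"fingers":-0.2,"x":0,"y":0.011,"z":-0.04,"spin":0},{"fingers":-0.2,"x":0,"y":0.0145,"z":-0.045,"spin":0},{"fingers":-0.2,"x":0,"y":0.018,"z":-0.05,"spin":0}]' 12
python3 - <<'E'
from h import *
p,d=cams.camera("scene"); W=cloud("scene",d); np.savez("pics/s5.npz",p=p,d=d,W=W)
a=cv2.resize(p[200:340,260:460,::-1],None,fx=3,fy=3); cv2.imwrite("pics/s5.png",a); print(get_obs()['force'],get_obs()['moment'])
E
```

```text
time_s: 7.35
ee_pos: [0.5406, 0.0034, 0.0816]
eef_rot: [-1.571, 0.0, 0.179]
force: [-0.3, 1.5, -2.1]
grip_width: 0.05
[-0.98777998  0.29809769 -2.161591  ] [0.08421899 0.1056918  0.11329626]
```

View pics/s5.png

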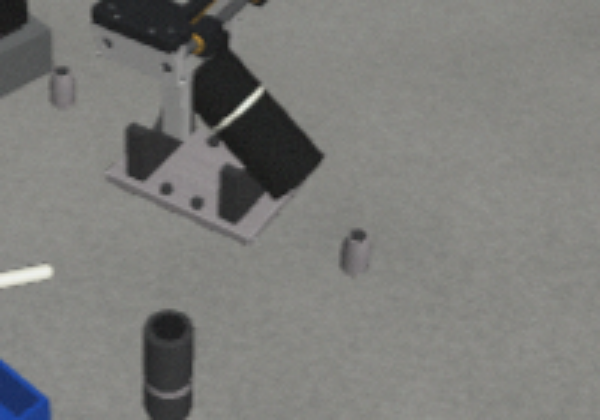

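```bash
python3 -m handwheel '[{"fingers":-0.2,"x":0,"y":0.002,"z":-0.002,"spin":0},{"fingers":-0.2,"x":0,"y":0.004,"z":-0.004,"spin":0},{"fingers":-0.2,"x":0,"y":0.006,"z":-0.006,"spin":0},{"fingers":-0.2,"x":0,"y":0.008,"z":-0.008,"spin":0},{"fingers":-0.2,"x":0,"y":0.01,"z":-0.01,"spin":0},{"fingers":-0.2,"x":0,"y":0.0115,"z":-0.0115,"spin":0},{"fingers":-0.2,"x":0,"y":0.013,"z":-0.0125,"spin":0},{"fingers":-0.2,"x":0,"y":0.014,"z":-0.0125,"spin":0},{"fingers":-0.2,"x":0,"y":0.015,"z":-0.0125,"spin":0},{"fingers":-0.2,"x":0,"y":0.015,"z":-0.0125,"spin":0}]' 12
python3 - <<'E'
from h import *
p,d=cams.camera("scene"); W=cloud("scene",d); np.savez("pics/s6.npz",p=p,d=d,W=W)
a=cv2.resize(p[200:340,260:460,::-1],None,fx=3,fy=3); cv2.imwrite("pics/s6.png",a); print(get_obs()['force'],get_obs()['moment'],get_obs()['ee_pos'])
# visible roller axis: dark points above the block tips
C=np.array([.539,.0087]);t=np.radians(10.3);ex=np.array([np.cos(t),np.sin(t)]);ey=np.array([-ex[1],ex[0]])
x=(W[...,:2]-C)@ex; y=(W[...,:2]-C)@ey; z=W[...,2]
for yy in np.arange(-70,75,8)/1000:
    m=(abs(y-yy)<.004)&(abs(x)<.03)&(z>.04)
    if m.sum()>5: print(int(yy*1000),m.sum(),(np.nanpercentile(z[m],[10,50,95])*1000).round(1))
E
```

```text
time_s: 8.4
ee_pos: [0.5429, -0.0086, 0.067]
eef_rot: [-1.571, -0.0, 0.179]
force: [-0.8, -1.6, 0.9]
grip_width: 0.0495
[-1.05836073 -1.75719656  0.37991008] [-0.12163667  0.17110589  0.11849767] [ 0.54285088 -0.00852518  0.06700316]
-70 176 [301.3 339.2 368.5]
-62 190 [312.2 352.6 372.7]
-54 167 [299.4 350.7 371.1]
-46 130 [230.6 334.3 353.1]
-38 181 [180.5 242.4 353.2]
-30 166 [181.1 282.1 353.1]
-22 149 [145.4 210.7 353.1]
-14 222 [101.4 186.1 353. ]
-6 248 [ 97.4 187.9 352.9]
2 499 [106.8 192.4 351.9]
10 369 [ 98.6 229.8 350.3]
18 145 [ 81.4 103.1 362. ]
26 201 [ 80.1 283.7 379.3]
34 527 [ 92.4 337.9 382.7]
42 667 [ 90.6 329.4 382.9]
50 102 [50.9 79.1 90.1]
58 91 [58.6 80.3 87.6]
66 88 [52.4 76.3 83.2]
74 91 [53.8 71.5 79.8]
```

View pics/s6.png

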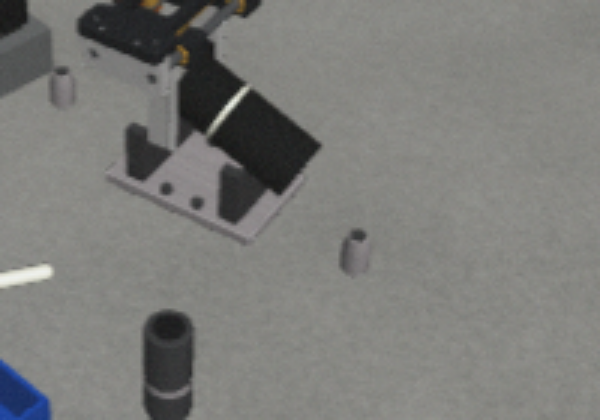

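```bash
cat > fit.py <<'E'
import sys; from h import *
from scipy.optimize import least_squares
C=np.array([.539,.0087]);t=np.radians(10.3);ex=np.array([np.cos(t),np.sin(t)]);ey=np.array([-ex[1],ex[0]])
def local(W): return np.dstack([(W[...,:2]-C)@ex,(W[...,:2]-C)@ey,W[...,2]])
def fit(W,p,ylo=.0,zmax=.125,name=""):
    L=local(W); x,y,z=L[...,0],L[...,1],L[...,2]
    dark=(p.astype(int).max(2)<60)
    m=dark&(abs(x)<.035)&(y>ylo)&(y<.11)&(z>.062)&(z<zmax)
    m=cv2.erode(m.astype(np.uint8),np.ones((3,3)))>0
    P=L[m]*1000
    def res(q): # axis: through (x0,0?,z0) dir (a,1,b)
        o=np.array([q[0],40,q[1]]); u=np.array([q[2],1,q[3]]);u/=np.linalg.norm(u)
        d=P-o; return np.linalg.norm(d-np.outer(d@u,u),axis=1)-25
    r=least_squares(res,[0,75,0,-.2],loss='soft_l1')
    q=r.x; o=np.array([q[0],40,q[1]]); u=np.array([q[2],1,q[3]]);u/=np.linalg.norm(u)
    s=(P-o)@u; e0,e1=np.percentile(s,[.5,99.5])
    print(name,len(P),"rms",np.sqrt(np.mean(r.fun**2)).round(2),"q",q.round(2),"tiltdeg",np.degrees(np.arctan(q[3])).round(1),"ends",(o+e0*u).round(1),(o+e1*u).round(1))
    return q
if __name__=="__main__":
    f=np.load(f"pics/{sys.argv[1]}.npz"); fit(f['W'],f['p'],float(sys.argv[2]),name=sys.argv[1])
E
python3 fit.py s6 0.0; python3 fit.py s6 0.02
python3 - <<'E'
from h import *
p,d=cams.camera("top"); W=cloud("top",d); np.savez("pics/t6.npz",p=p,d=d,W=W)
E
python3 fit.py t6 0.0;python3 shot.py w6;python3 fit.py w6 0.0
```

```text
s6 583 rms 1.6 q [ 9.20e-01  6.72e+01 -4.00e-02 -4.50e-01] tiltdeg -24.4 ends [ 2.7 -6.8 88.4] [-0.4 74.1 51.8]
s6 444 rms 1.61 q [ 8.800e-01  6.716e+01 -3.000e-02 -4.500e-01] tiltdeg -24.2 ends [ 1.5 21.9 75.3] [-0.2 74.3 51.7]
t6 141 rms 2.09 q [-1.330e+00  7.494e+01  2.000e-02 -5.500e-01] tiltdeg -29.0 ends [-1.1 52.7 67.9] [-0.7 77.4 54.3]
8.5 [ 0.5429 -0.0085  0.0671] [-1.5709e+00 -2.0000e-04  1.7920e-01] [-0.5 -1.7  0.7] 0.049656311661833784
cam [0.53  0.073 0.227] fwd [ 0.05 -0.28 -0.96]
w6 31689 rms 0.52 q [ 5.800e-01  7.086e+01 -3.000e-02 -4.600e-01] tiltdeg -24.6 ends [ 2.2 -8.7 93.1] [-0.7 79.3 52.9]
```

The wrist-camera fit shows the roller at about 25° to horizontal and held near its top end, so laying it down from here would leave it off centre. I'll lift it with a firm grip and lean it stably inside the cradle: tail on the base plate, body in the −y V. Then I can regrip it at the middle.

```bash
python3 -m handwheel '[{"fingers":-0.2,"x":0,"y":0,"z":0,"spin":0},{"fingers":-0.2,"x":0,"y":0,"z":0,"spin":0},{"fingers":-0.2,"x":0,"y":-0.002,"z":0,"spin":0},{"fingers":-0.2,"x":0,"y":-0.006,"z":0,"spin":0},{"fingers":-0.2,"x":0,"y":-0.011,"z":0,"spin":0},{"fingers":-0.2,"x":0,"y":-0.017,"z":0,"spin":0},{"fingers":-0.2,"x":0,"y":-0.023,"z":0,"spin":0},{"fingers":-0.2,"x":0,"y":-0.03,"z":0,"spin":0},{"fingers":-0.2,"x":0,"y":-0.035,"z":0,"spin":0},{"fingers":-0.2,"x":0,"y":-0.038,"z":0,"spin":0}]' 45
python3 shot.py w7; python3 - <<'E'
from fit import *
f=np.load("pics/w7.npz"); fit(f['W'],f['p'],-.02,.16)
E
```

```text
time_s: 9.55
ee_pos: [0.5429, -0.0085, 0.1056]
eef_rot: [-1.571, -0.001, 0.179]
force: [-0.6, 0.1, -4.4]
grip_width: 0.0488
9.55 [ 0.5429 -0.0085  0.1056] [-1.5709e+00 -6.0000e-04  1.7910e-01] [-0.6  0.1 -4.4] 0.04881554378710161
cam [0.53  0.073 0.266] fwd [ 0.05 -0.28 -0.96]
 34206 rms 0.84 q [ 7.3000e-01  1.0399e+02 -3.0000e-02 -5.6000e-01] tiltdeg -29.1 ends [  2.7 -23.  139.1] [-0.4 75.2 84.4]
```

```bash
python3 -m handwheel '[{"fingers":-0.2,"x":-0.001,"y":-0.002,"z":-0.002,"spin":0},{"fingers":-0.2,"x":-0.001,"y":-0.004,"z":-0.008,"spin":0},{"fingers":-0.2,"x":-0.001,"y":-0.004,"z":-0.018,"spin":0},{"fingers":-0.2,"x":-0.001,"y":-0.004,"z":-0.03,"spin":0},{"fingers":-0.2,"x":-0.001,"y":-0.004,"z":-0.04,"spin":0},{"fingers":-0.2,"x":-0.001,"y":-0.002,"z":-0.046,"spin":0},{"fingers":-0.2,"x":-0.001,"y":0.006,"z":-0.046,"spin":0},{"fingers":-0.2,"x":-0.001,"y":0.017,"z":-0.046,"spin":0},{"fingers":-0.2,"x":-0.001,"y":0.028,"z":-0.046,"spin":0},{"fingers":-0.2,"x":-0.001,"y":0.035,"z":-0.046,"spin":0}]' 45
python3 shot.py w8; python3 - <<'E'
from fit import *
f=np.load("pics/w8.npz"); fit(f['W'],f['p'],-.065,.16)
E
```

```text
time_s: 10.6
ee_pos: [0.5498, -0.0541, 0.0686]
eef_rot: [-1.571, 0.001, 0.18]
force: [1.9, -13.6, 3.3]
grip_width: 0.0491
10.6 [ 0.5498 -0.0541  0.0686] [-1.5715e+00  8.0000e-04  1.7990e-01] [  1.9 -13.6   3.3] 0.049126483648602184
cam [0.537 0.028 0.229] fwd [ 0.05 -0.28 -0.96]
 37780 rms 11.08 q [-2.470e+00  4.494e+01 -4.000e-02 -5.300e-01] tiltdeg -27.7 ends [  1.9 -83.  109.6] [-2.1 30.8 49.8]
```

View pics/w8.png

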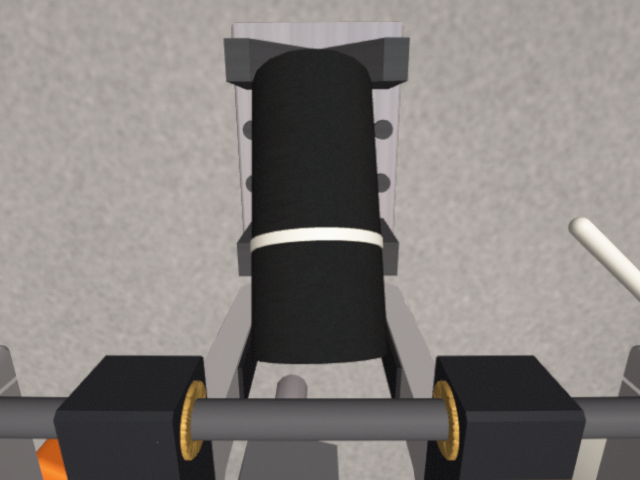

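```bash
python3 -m handwheel '[{"fingers":-0.2,"x":0,"y":-0.002,"z":-0.002,"spin":0},{"fingers":-0.2,"x":0,"y":-0.002,"z":-0.005,"spin":0},{"fingers":-0.2,"x":0,"y":-0.001,"z":-0.006,"spin":0},{"fingers":-0.2,"x":0,"y":0.001,"z":-0.006,"spin":0},{"fingers":-0.2,"x":0,"y":0.003,"z":-0.006,"spin":0},{"fingers":-0.2,"x":0,"y":0.005,"z":-0.006,"spin":0},{"fingers":-0.2,"x":0,"y":0.007,"z":-0.006,"spin":0},{"fingers":-0.2,"x":0,"y":0.009,"z":-0.006,"spin":0},{"fingers":-0.2,"x":0,"y":0.01,"z":-0.006,"spin":0},{"fingers":-0.2,"x":0,"y":0.01,"z":-0.006,"spin":0}]' 25
cat >> fit.py <<'E'
E
python3 - <<'E'
import re
s=open('fit.py').read().replace("m=dark&","m=dark&(abs(x)<.023)&").replace("(z>.062)","(z>(z0 if z0 else .062))").replace('name=""):','name="",z0=0):'); open('fit.py','w').write(s)
E
python3 shot.py w9; python3 - <<'E'
from fit import *
for n in ["w8","w9"]:
    f=np.load(f"pics/{n}.npz"); fit(f['W'],f['p'],-.06,.16,n,.05)
E
```

```text
time_s: 11.65
ee_pos: [0.5515, -0.06, 0.0605]
eef_rot: [-1.571, -0.001, 0.179]
force: [-2.3, -0.7, 4.6]
grip_width: 0.0492
11.65 [ 0.5515 -0.06    0.0605] [-1.5714e+00 -1.2000e-03  1.7910e-01] [-2.3 -0.7  4.6] 0.04919562123092006
cam [0.538 0.022 0.221] fwd [ 0.05 -0.28 -0.96]
w8 33672 rms 0.58 q [-2.470e+00  4.532e+01 -4.000e-02 -5.200e-01] tiltdeg -27.3 ends [  1.2 -63.7  98.9] [-2.2 31.3 49.8]
w9 29603 rms 1.61 q [-1.19 18.98 -0.03 -0.66] tiltdeg -33.4 ends [  1.6 -69.8  91.2] [-0.7 20.8 31.6]
```

```bash
python3 -m handwheel '[{"fingers":-0.2,"x":0,"y":0.001,"z":0.001,"spin":0},{"fingers":-0.2,"x":0,"y":0.002,"z":0.002,"spin":0},{"fingers":-0.2,"x":0,"y":0.003,"z":0.003,"spin":0},{"fingers":-0.2,"x":0,"y":0.004,"z":0.004,"spin":0},{"fingers":-0.2,"x":0,"y":0.005,"z":0.005,"spin":0},{"fingers":-0.2,"x":0,"y":0.006,"z":0.006,"spin":0},{"fingers":-0.2,"x":0,"y":0.007,"z":0.006,"spin":0},{"fingers":-0.2,"x":0,"y":0.008,"z":0.006,"spin":0},{"fingers":-0.2,"x":0,"y":0.009,"z":0.006,"spin":0},{"fingers":-0.2,"x":0,"y":0.009,"z":0.006,"spin":0}]' 15
python3 shot.py w10; python3 - <<'E'
from fit import *
for n in ["w10"]:
    f=np.load(f"pics/{n}.npz"); fit(f['W'],f['p'],-.06,.16,n,.05); fit(f['W'],f['p'],-.03,.16,n,.03)
E
```

```text
time_s: 12.7
ee_pos: [0.5509, -0.0556, 0.0529]
eef_rot: [-1.574, -0.002, 0.179]
force: [-8.0, -11.5, 19.2]
grip_width: 0.0497
12.7 [ 0.5509 -0.0556  0.0529] [-1.5739 -0.0024  0.1791] [ -8.  -11.5  19.2] 0.04969625251022076
cam [0.537 0.026 0.213] fwd [ 0.05 -0.28 -0.96]
w10 32420 rms 0.77 q [-1.6  23.87 -0.03 -0.58] tiltdeg -30.0 ends [  1.9 -68.1  86.2] [-1.1 24.4 32.9]
w10 20897 rms 5.78 q [ 1.770e+00  7.643e+01  6.000e-02 -6.100e-01] tiltdeg -31.4 ends [ -1.9 -17.1 111.2] [ 3.1 60.4 64. ]
```

```bash
python3 -m handwheel '[{"fingers":-0.2,"x":0,"y":0,"z":0,"spin":0},{"fingers":-0.2,"x":0,"y":0,"z":0,"spin":0},{"fingers":-0.2,"x":0,"y":-0.001,"z":-0.001,"spin":0},{"fingers":-0.2,"x":0,"y":-0.002,"z":-0.001,"spin":0},{"fingers":-0.2,"x":0,"y":-0.002,"z":-0.001,"spin":0},{"fingers":0.08,"x":0,"y":-0.002,"z":-0.001,"spin":0},{"fingers":0.1,"x":0,"y":-0.002,"z":-0.001,"spin":0},{"fingers":0.12,"x":0,"y":-0.002,"z":-0.001,"spin":0},{"fingers":0.15,"x":0,"y":-0.002,"z":-0.001,"spin":0},{"fingers":0.2,"x":0,"y":-0.002,"z":-0.001,"spin":0}]' 3
python3 shot.py w11; python3 - <<'E'
from fit import *
for n in ["w11"]:
    f=np.load(f"pics/{n}.npz"); fit(f['W'],f['p'],-.06,.16,n,.05)
E
```

```text
time_s: 13.75
ee_pos: [0.5502, -0.055, 0.053]
eef_rot: [-1.571, -0.0, 0.179]
force: [-0.8, -0.2, 0.1]
grip_width: 0.0561
13.75 [ 0.5502 -0.055   0.053 ] [-1.5709e+00 -1.0000e-04  1.7920e-01] [-0.8 -0.2  0.1] 0.05605905487456929
cam [0.537 0.027 0.213] fwd [ 0.05 -0.28 -0.96]
w11 32813 rms 0.71 q [-1.86 23.87 -0.03 -0.59] tiltdeg -30.4 ends [  1.6 -68.1  87.4] [-1.4 24.  33.3]
```

```bash
python3 -m handwheel '[{"fingers":0.5,"x":0,"y":0,"z":0,"spin":0},{"fingers":1,"x":0,"y":0,"z":0,"spin":0},{"fingers":1,"x":0,"y":-0.005,"z":0,"spin":0},{"fingers":1,"x":0,"y":-0.02,"z":0,"spin":0},{"fingers":1,"x":0,"y":-0.034,"z":0.006,"spin":0},{"fingers":1,"x":0,"y":-0.036,"z":0.02,"spin":0},{"fingers":1,"x":0,"y":-0.034,"z":0.035,"spin":0},{"fingers":1,"x":0,"y":-0.024,"z":0.045,"spin":0},{"fingers":1,"x":0,"y":-0.01,"z":0.046,"spin":0},{"fingers":1,"x":0,"y":-0.005,"z":0.046,"spin":0}]' 3
python3 -m handwheel '[{"fingers":0,"x":0,"y":0,"z":0,"spin":0},{"fingers":-0.2,"x":0,"y":0,"z":0,"spin":0},{"fingers":-0.2,"x":0,"y":0,"z":0,"spin":0},{"fingers":-0.2,"x":0,"y":0,"z":0,"spin":0},{"fingers":-0.2,"x":0,"y":0,"z":0,"spin":0},{"fingers":-0.2,"x":0,"y":0,"z":0,"spin":0},{"fingers":-0.2,"x":0,"y":0,"z":0,"spin":0},{"fingers":-0.2,"x":0,"y":0,"z":0,"spin":0},{"fingers":-0.2,"x":0,"y":0,"z":0,"spin":0},{"fingers":-0.2,"x":0,"y":0,"z":0,"spin":0}]' 30
python3 shot.py w12; python3 - <<'E'
from fit import *
for n in ["w12"]:
    f=np.load(f"pics/{n}.npz"); fit(f['W'],f['p'],-.01,.16,n,.03); fit(f['W'],f['p'],-.03,.16,n,.045)
E
```

```text
time_s: 14.8
ee_pos: [0.5409, -0.0091, 0.0554]
eef_rot: [-1.57, 0.003, 0.18]
force: [-0.2, -0.2, 0.3]
grip_width: 0.0941
time_s: 15.8
ee_pos: [0.5412, -0.0097, 0.0578]
eef_rot: [-1.57, 0.002, 0.179]
force: [-6.2, -1.0, 2.2]
grip_width: 0.0494
15.8 [ 0.5412 -0.0097  0.0578] [-1.5703  0.002   0.179 ] [-6.2 -1.   2.2] 0.04944141132263308
cam [0.528 0.072 0.218] fwd [ 0.05 -0.28 -0.96]
w12 14493 rms 5.76 q [ 1.160e+00  7.364e+01  3.000e-02 -7.700e-01] tiltdeg -37.7 ends [ -0.7 -15.6 116.6] [ 2.  64.2 55. ]
w12 18104 rms 6.01 q [ 3.14 76.08  0.1  -0.63] tiltdeg -32.2 ends [ -2.6 -16.5 111.6] [ 5.  58.7 64.3]
```

```bash
python3 -m handwheel '[{"fingers":-0.2,"x":0,"y":-0.002,"z":0,"spin":0},{"fingers":-0.2,"x":0,"y":-0.007,"z":0,"spin":0},{"fingers":-0.2,"x":0,"y":-0.015,"z":0,"spin":0},{"fingers":-0.2,"x":0,"y":-0.025,"z":0,"spin":0},{"fingers":-0.2,"x":0,"y":-0.035,"z":0,"spin":0},{"fingers":-0.2,"x":0,"y":-0.045,"z":0.001,"spin":0},{"fingers":-0.2,"x":0,"y":-0.05,"z":0.005,"spin":0},{"fingers":-0.2,"x":0,"y":-0.05,"z":0.01,"spin":0},{"fingers":-0.2,"x":0,"y":-0.05,"z":0.016,"spin":0},{"fingers":-0.2,"x":0,"y":-0.05,"z":0.02,"spin":0}]' 30
python3 shot.py w13; python3 - <<'E'
from fit import *
for n in ["w13"]:
    f=np.load(f"pics/{n}.npz"); fit(f['W'],f['p'],-.01,.15,n,.064)
E
```

```text
time_s: 16.85
ee_pos: [0.538, 0.0107, 0.1075]
eef_rot: [-1.571, 0.001, 0.18]
force: [0.5, -0.1, -3.9]
grip_width: 0.0496
16.85 [0.538  0.0107 0.1075] [-1.5706e+00  9.0000e-04  1.7960e-01] [ 0.5 -0.1 -3.9] 0.04964738016877859
cam [0.525 0.092 0.268] fwd [ 0.05 -0.28 -0.96]
w13 17898 rms 0.54 q [ 3.800e-01  8.538e+01 -2.000e-02 -5.900e-01] tiltdeg -30.5 ends [  1.6 -21.2 121.4] [ 0.3 44.9 82.5]
```

View pics/w13.png

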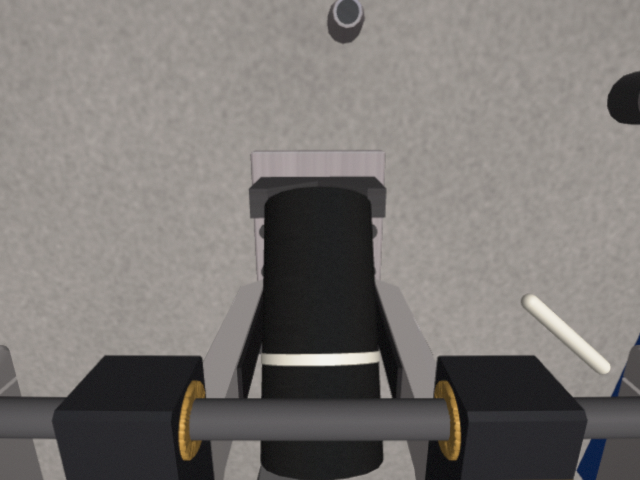

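```bash
python3 -m handwheel '[{"fingers":-0.2,"x":0,"y":0.002,"z":0,"spin":0},{"fingers":-0.2,"x":0,"y":0.006,"z":0,"spin":0},{"fingers":-0.2,"x":0,"y":0.011,"z":0,"spin":0},{"fingers":-0.2,"x":0,"y":0.015,"z":0,"spin":0},{"fingers":-0.2,"x":0,"y":0.018,"z":0,"spin":0},{"fingers":-0.2,"x":0,"y":0.021,"z":0,"spin":0},{"fingers":-0.2,"x":0,"y":0.024,"z":0,"spin":0},{"fingers":-0.2,"x":0,"y":0.027,"z":0,"spin":0},{"fingers":-0.2,"x":0,"y":0.03,"z":0,"spin":0},{"fingers":-0.2,"x":0,"y":0.032,"z":0,"spin":0}]' 15
python3 shot.py w14; python3 - <<'E'
from fit import *
for n in ["w14"]:
    f=np.load(f"pics/{n}.npz"); fit(f['W'],f['p'],-.01,.15,n,.06)
E
```

```text
time_s: 17.9
ee_pos: [0.5382, 0.0093, 0.076]
eef_rot: [-1.572, 0.001, 0.179]
force: [-4.5, -5.0, 0.3]
grip_width: 0.0495
17.9 [0.5382 0.0093 0.076 ] [-1.5717e+00  7.0000e-04  1.7910e-01] [-4.5 -5.   0.3] 0.049496839531833495
cam [0.525 0.091 0.236] fwd [ 0.05 -0.28 -0.96]
w14 16246 rms 0.54 q [ 3.200e-01  6.557e+01 -2.000e-02 -2.500e-01] tiltdeg -14.0 ends [  1.3 -14.6  79.2] [ 0.2 44.8 64.4]
```

```bash
python3 -m handwheel '[{"fingers":-0.2,"x":0,"y":0.002,"z":0,"spin":0},{"fingers":-0.2,"x":0,"y":0.004,"z":0,"spin":0},{"fingers":-0.2,"x":0,"y":0.006,"z":0,"spin":0},{"fingers":-0.2,"x":0,"y":0.008,"z":0,"spin":0},{"fingers":-0.2,"x":0,"y":0.009,"z":0,"spin":0},{"fingers":-0.2,"x":0,"y":0.01,"z":0,"spin":0},{"fingers":-0.2,"x":0,"y":0.011,"z":0,"spin":0},{"fingers":-0.2,"x":0,"y":0.012,"z":0,"spin":0},{"fingers":-0.2,"x":0,"y":0.012,"z":0,"spin":0},{"fingers":-0.2,"x":0,"y":0.012,"z":0,"spin":0}]' 15
python3 shot.py w15; python3 - <<'E'
from fit import *
for n in ["w15"]:
    f=np.load(f"pics/{n}.npz"); fit(f['W'],f['p'],-.01,.15,n,.06)
    L=local(f['W']); w=(f['p'].astype(int).min(2)>150)&(abs(L[...,0])<.025)&(abs(L[...,1])<.06)&(L[...,2]>.06)&(L[...,2]<.1)
    print("ring",w.sum(),np.median(L[w],0).round(4))
p,d=cams.camera("scene"); W=cloud("scene",d); np.savez("pics/s15.npz",p=p,d=d,W=W)
L=local(W); w=(p.astype(int).min(2)>150)&(abs(L[...,0])<.027)&(abs(L[...,1])<.06)&(L[...,2]>.06)&(L[...,2]<.1); print(w.sum(),np.median(L[w],0).round(4) if w.any() else 0)
E
```

```text
time_s: 18.95
ee_pos: [0.5377, 0.0098, 0.0647]
eef_rot: [-1.571, 0.002, 0.179]
force: [-15.3, -5.0, 14.5]
grip_width: 0.0493
18.95 [0.5377 0.0098 0.0647] [-1.5708  0.0021  0.1794] [-15.3  -5.   14.5] 0.0493103166880075
cam [0.525 0.092 0.225] fwd [ 0.05 -0.28 -0.96]
w15 15233 rms 2.14 q [-2.000e-02  6.479e+01 -1.000e-02 -1.000e-02] tiltdeg -0.8 ends [ 0.7 -9.2 65.5] [-0.1 46.4 64.7]
ring 598 [ 0.006  -0.0216  0.0875]
6 [ 0.0213 -0.0242  0.0788]
```

```bash
python3 -m handwheel '[{"fingers":-0.2,"x":0,"y":0,"z":0,"spin":0},{"fingers":-0.2,"x":0,"y":-0.002,"z":0,"spin":0},{"fingers":-0.2,"x":-0.001,"y":-0.004,"z":0,"spin":0},{"fingers":-0.2,"x":-0.001,"y":-0.005,"z":0.002,"spin":0},{"fingers":-0.2,"x":-0.001,"y":-0.005,"z":0.005,"spin":0},{"fingers":-0.2,"x":-0.001,"y":-0.005,"z":0.008,"spin":0},{"fingers":-0.2,"x":-0.001,"y":-0.005,"z":0.0085,"spin":0},{"fingers":-0.2,"x":-0.001,"y":-0.003,"z":0.0085,"spin":0},{"fingers":-0.2,"x":-0.001,"y":-0.001,"z":0.0085,"spin":0},{"fingers":-0.2,"x":-0.001,"y":0,"z":0.0085,"spin":0}]' 30
python3 shot.py w16; cat > ring.py <<'E'
import sys; from fit import *
f=np.load(f"pics/{sys.argv[1]}.npz"); fit(f['W'],f['p'],-.01,.15,sys.argv[1],.06)
L=local(f['W']); w=(f['p'].astype(int).min(2)>150)&(abs(L[...,0])<.025)&(abs(L[...,1])<.06)&(L[...,2]>.06)&(L[...,2]<.1)
m=w&(abs(L[...,0])<.008); print("ring",w.sum(),np.median(L[w],0).round(4),"top part",m.sum(),np.median(L[m],0).round(4),np.median(f['W'][m],0).round(4))
E
python3 ring.py w16
```

```text
time_s: 20.05
ee_pos: [0.536, 0.0182, 0.0646]
eef_rot: [-1.571, 0.0, 0.179]
force: [-10.1, -0.5, 18.2]
grip_width: 0.0495
20.05 [0.536  0.0182 0.0646] [-1.5708  0.      0.1792] [-10.1  -0.5  18.2] 0.049471328184871384
cam [0.523 0.1   0.225] fwd [ 0.05 -0.28 -0.96]
w16 17133 rms 2.07 q [ 7.00e-02  6.49e+01 -1.00e-02 -1.00e-02] tiltdeg -0.6 ends [ 0.6 -9.1 65.4] [-0.1 55.  64.7]
ring 595 [ 0.0054 -0.0132  0.0874] top part 143 [-0.0002 -0.0125  0.0904] [ 0.541  -0.0037  0.0904]
```

```bash
python3 -m handwheel '[{"fingers":-0.2,"x":0,"y":0,"z":0,"spin":0},{"fingers":-0.2,"x":-0.0005,"y":0,"z":0,"spin":0},{"fingers":-0.2,"x":-0.0005,"y":0,"z":0,"spin":0},{"fingers":0.1,"x":-0.0005,"y":0,"z":0,"spin":0},{"fingers":0.15,"x":-0.0005,"y":0,"z":0,"spin":0},{"fingers":0.3,"x":-0.0005,"y":0,"z":0,"spin":0},{"fingers":0.6,"x":-0.0005,"y":0,"z":0,"spin":0},{"fingers":1,"x":-0.0005,"y":0,"z":0,"spin":0},{"fingers":1,"x":-0.0005,"y":-0.005,"z":0,"spin":0},{"fingers":1,"x":-0.0005,"y":-0.015,"z":0,"spin":0}]' 3
python3 -m handwheel '[{"fingers":1,"x":0,"y":-0.03,"z":0,"spin":0},{"fingers":1,"x":0,"y":-0.07,"z":0,"spin":0},{"fingers":1,"x":0,"y":-0.115,"z":0,"spin":0},{"fingers":1,"x":0,"y":-0.15,"z":0,"spin":0},{"fingers":1,"x":0,"y":-0.15,"z":-0.03,"spin":0},{"fingers":1,"x":0,"y":-0.15,"z":-0.07,"spin":0},{"fingers":1,"x":0,"y":-0.15,"z":-0.11,"spin":0},{"fingers":1,"x":0,"y":-0.15,"z":-0.125,"spin":0},{"fingers":1,"x":0,"y":-0.15,"z":-0.13,"spin":0},{"fingers":1,"x":0,"y":-0.15,"z":-0.13,"spin":0}]'
python3 shot.py w17; python3 ring.py w17
python3 - <<'E'
from h import *
W=np.load("pics/w17.npz")['W']
with np.errstate(invalid='ignore'):
  for nm,z0,z1 in [("gripTop",.135,.16),("body",.06,.112),("holder",.04,.05)]:
    s=W[(abs(W[...,0]-.554)<.05)&(abs(W[...,1]+.22)<.05)&(W[...,2]>z0)&(W[...,2]<z1)]
    if len(s)>20: print(nm,len(s),s.min(0).round(3),s.max(0).round(3),rect(s))
E
```

```text
time_s: 21.1
ee_pos: [0.5351, 0.0181, 0.079]
eef_rot: [-1.571, 0.001, 0.179]
force: [-0.3, 0.6, 0.3]
grip_width: 0.0897
time_s: 22.1
ee_pos: [0.5585, -0.1095, 0.2292]
eef_rot: [-1.571, -0.0, 0.179]
force: [-0.4, 0.2, 0.3]
grip_width: 0.094
22.1 [ 0.5585 -0.1095  0.2292] [-1.5706e+00 -1.0000e-04  1.7880e-01] [-0.4  0.2  0.3] 0.0939899282956092
cam [ 0.545 -0.028  0.389] fwd [ 0.05 -0.28 -0.96]
w17 4711 rms 0.67 q [ 0.2  65.11 -0.    0.  ] tiltdeg 0.0 ends [ 0.4 -9.  65.1] [ 0.2 41.3 65.1]
ring 233 [ 0.0033 -0.0144  0.0891] top part 114 [-0.0002 -0.0144  0.0904] [ 0.5414 -0.0055  0.0904]
gripTop 905 [ 0.543 -0.231  0.135] [ 0.566 -0.202  0.144] [[554.8, -216.6], [28.8, 22.4], 87.6]
body 1835 [ 0.537 -0.249  0.06 ] [ 0.571 -0.191  0.112] [[553.9, -220.1], [58.8, 32.0], 87.4]
holder 2522 [ 0.521 -0.26   0.04 ] [ 0.588 -0.182  0.048] [[554.9, -221.3], [74.5, 62.3], 85.7]
```

View pics/w17.png

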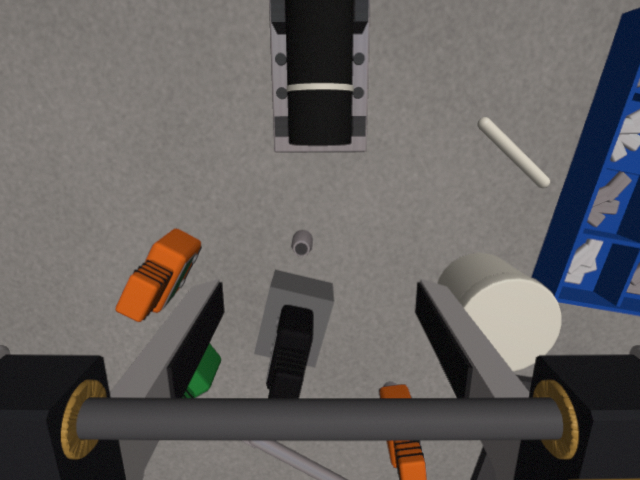

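The roller lies level in the V-blocks: axis at 65.1 mm, ring at local y −14.4 mm. In this picture the ring is at (320,87), and the black gauge is at (293,345), clear of the green and orange look-alikes. Now the gauge.

```bash
python3 -m handwheel '[{"fingers":0.6,"x":-0.002,"y":0,"z":-0.01,"spin":2},{"fingers":0.3,"x":-0.006,"y":0,"z":-0.03,"spin":5},{"fingers":0.3,"x":-0.012,"y":0,"z":-0.055,"spin":8},{"fingers":0.3,"x":-0.018,"y":0,"z":-0.08,"spin":11},{"fingers":0.3,"x":-0.022,"y":0,"z":-0.1,"spin":13},{"fingers":0.3,"x":-0.0238,"y":0,"z":-0.1083,"spin":13.3},{"fingers":0.3,"x":-0.0238,"y":0.005,"z":-0.1083,"spin":13.3},{"fingers":0.3,"x":-0.0238,"y":0.02,"z":-0.1083,"spin":13.3},{"fingers":0.3,"x":-0.0238,"y":0.035,"z":-0.1083,"spin":13.3},{"fingers":0.3,"x":-0.0238,"y":0.04,"z":-0.1083,"spin":13.3}]'
python3 shot.py w18; python3 - <<'E'
from h import *
W=np.load("pics/w18.npz")['W']
with np.errstate(invalid='ignore'):
  for nm,z0,z1 in [("gripTop",.138,.148),("grip",.11,.148),("body",.06,.108),("collar",.09,.11),("holder",.042,.048)]:
    s=W[(abs(W[...,0]-.554)<.045)&(abs(W[...,1]+.22)<.05)&(W[...,2]>z0)&(W[...,2]<z1)]
    if len(s)>20: print(nm,len(s),s.min(0).round(4),s.max(0).round(4),rect(s),np.median(s,0).round(4))
E
```

```text
time_s: 23.15
ee_pos: [0.5542, -0.2192, 0.1873]
eef_rot: [-1.57, 0.002, -0.051]
force: [-0.3, 0.3, -1.6]
grip_width: 0.0609
23.15 [ 0.5542 -0.2192  0.1873] [-1.5698  0.0021 -0.0514] [-0.3  0.3 -1.6] 0.060924092638545285
cam [ 0.56  -0.137  0.348] fwd [-0.02 -0.28 -0.96]
gripTop 2255 [ 0.5435 -0.2381  0.1381] [ 0.5661 -0.2041  0.1449] [[554.7, -221.1], [33.7, 21.9], 87.7] [ 0.5549 -0.2197  0.1428]
grip 2813 [ 0.543  -0.2383  0.1103] [ 0.5666 -0.2034  0.1449] [[554.8, -221.1], [35.0, 22.5], 88.1] [ 0.555  -0.2156  0.1426]
body 1988 [ 0.5382 -0.2492  0.06  ] [ 0.5707 -0.191   0.108 ] [[554.5, -220.0], [57.4, 30.8], 87.8] [ 0.5558 -0.198   0.1031]
collar 1673 [ 0.5382 -0.2492  0.09  ] [ 0.5707 -0.1911  0.11  ] [[554.5, -220.0], [57.4, 30.8], 87.8] [ 0.5557 -0.2005  0.1038]
holder 3619 [ 0.5219 -0.261   0.0421] [ 0.5884 -0.1826  0.0478] [[554.9, -221.8], [74.5, 62.2], 85.7] [ 0.5608 -0.2099  0.0451]
```

View pics/w18.png

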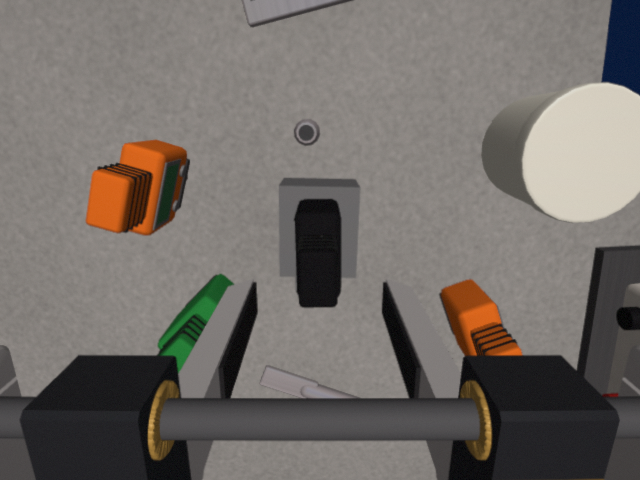

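```bash
python3 -m handwheel '[{"fingers":0.3,"x":0.0005,"y":0.01,"z":-0.002,"spin":-0.7},{"fingers":0.3,"x":0.0005,"y":0.028,"z":-0.002,"spin":-0.7},{"fingers":0.3,"x":0.0005,"y":0.046,"z":-0.002,"spin":-0.7},{"fingers":0.3,"x":0.0005,"y":0.056,"z":-0.002,"spin":-0.7},{"fingers":0.3,"x":0.0005,"y":0.06,"z":-0.002,"spin":-0.7},{"fingers":0.3,"x":0.0005,"y":0.06,"z":-0.002,"spin":-0.7},{"fingers":-0.7,"x":0.0005,"y":0.06,"z":-0.002,"spin":-0.7},{"fingers":-0.7,"x":0.0005,"y":0.06,"z":-0.002,"spin":-0.7},{"fingers":-0.7,"x":0.0005,"y":0.06,"z":-0.002,"spin":-0.7},{"fingers":-0.7,"x":0.0005,"y":0.06,"z":-0.002,"spin":-0.7}]' 50
python3 -m handwheel '[{"fingers":-0.7,"x":0,"y":0,"z":0,"spin":0},{"fingers":-0.7,"x":0,"y":0,"z":0,"spin":0},{"fingers":-0.7,"x":0,"y":0,"z":0,"spin":0},{"fingers":-0.7,"x":0,"y":-0.002,"z":0,"spin":0},{"fingers":-0.7,"x":0,"y":-0.005,"z":0,"spin":0},{"fingers":-0.7,"x":0,"y":-0.01,"z":0,"spin":0},{"fingers":-0.7,"x":0,"y":-0.017,"z":0,"spin":0},{"fingers":-0.7,"x":0,"y":-0.025,"z":0,"spin":0},{"fingers":-0.7,"x":0,"y":-0.035,"z":0,"spin":0},{"fingers":-0.7,"x":0,"y":-0.045,"z":0,"spin":0}]'
python3 -c "
from station import get_obs;o=get_obs();print(o['force'].round(2),o['moment'].round(2),o['ee_pos'].round(4))"
```

```text
time_s: 24.2
ee_pos: [0.555, -0.2227, 0.1293]
eef_rot: [-1.571, -0.0, -0.041]
force: [-0.1, 0.2, 0.8]
grip_width: 0.0327
time_s: 25.2
ee_pos: [0.555, -0.2227, 0.1751]
eef_rot: [-1.571, -0.0, -0.041]
force: [-0.5, 0.6, -2.7]
grip_width: 0.0216
[-0.51  0.57 -2.74] [-0.08 -0.1   0.02] [ 0.555  -0.2227  0.1751]
```

```bash
python3 -m handwheel '[{"fingers":-0.7,"x":0,"y":-0.015,"z":0,"spin":0},{"fingers":-0.7,"x":0,"y":-0.035,"z":0.005,"spin":0},{"fingers":-0.7,"x":-0.003,"y":-0.05,"z":0.02,"spin":0},{"fingers":-0.7,"x":-0.006,"y":-0.055,"z":0.05,"spin":0},{"fingers":-0.7,"x":-0.01,"y":-0.055,"z":0.085,"spin":0},{"fingers":-0.7,"x":-0.014,"y":-0.055,"z":0.12,"spin":0},{"fingers":-0.7,"x":-0.018,"y":-0.055,"z":0.155,"spin":0},{"fingers":-0.7,"x":-0.02,"y":-0.055,"z":0.185,"spin":0},{"fingers":-0.7,"x":-0.022,"y":-0.055,"z":0.206,"spin":0},{"fingers":-0.7,"x":-0.0222,"y":-0.055,"z":0.2149,"spin":0}]'
python3 shot.py w19; python3 - <<'E'
from fit import *
f=np.load("pics/w19.npz");W=f['W']; o=get_obs(); tc=o['ee_pos']
with np.errstate(invalid='ignore'):
  for nm,a,b in [("gripTop",.008,.02),("body",-.06,-.022)]:
    s=W[(abs(W[...,0]-tc[0])<.045)&(abs(W[...,1]-tc[1])<.05)&(W[...,2]-tc[2]>a)&(W[...,2]-tc[2]<b)]
    if len(s)>20: print(nm,len(s),(s.min(0)-tc).round(4),(s.max(0)-tc).round(4),rect(s),np.median(s[:,2]-tc[2]).round(4))
L=local(W); w=(f['p'].astype(int).min(2)>150)&(abs(L[...,0])<.025)&(abs(L[...,1])<.06)&(L[...,2]>.06)&(L[...,2]<.1); print("ring",w.sum(),L[w].min(0).round(4) if w.any() else 0,L[w].max(0).round(4) if w.any() else 0)
for n in ["scene","top"]:
    p,d=cams.camera(n); W=cloud(n,d); np.savez(f"pics/{n}19.npz",p=p,d=d,W=W); L=local(W)
    w=(p.astype(int).min(2)>130)&(abs(L[...,0])<.027)&(abs(L[...,1])<.06)&(L[...,2]>.06)&(L[...,2]<.1); print(n,w.sum(),np.median(L[w],0).round(4) if w.any() else 0)
    if n=="scene": cv2.imwrite("pics/s19.png",cv2.resize(p[110:310,220:440,::-1],None,fx=3,fy=3))
E
```

```text
time_s: 26.2
ee_pos: [0.541, -0.0047, 0.2296]
eef_rot: [-1.571, -0.001, -0.039]
force: [0.4, 0.4, -3.2]
grip_width: 0.0218
26.2 [ 0.541  -0.0047  0.2296] [-1.5706e+00 -6.0000e-04 -3.8600e-02] [ 0.4  0.4 -3.2] 0.02180365097584214
cam [0.546 0.078 0.39 ] fwd [-0.01 -0.28 -0.96]
gripTop 4922 [-0.0211 -0.0156  0.008 ] [0.0249 0.0187 0.02  ] [[546.0, -1.6], [40.1, 37.5], 27.8] 0.014
body 2811 [-0.0136  0.0051 -0.06  ] [ 0.0174  0.0315 -0.022 ] [[543.1, 13.7], [26.0, 30.8], 89.1] -0.0253
ring 0 0 0
scene 27 [ 0.016  -0.0163  0.084 ]
top 0 0
```

View pics/s19.png

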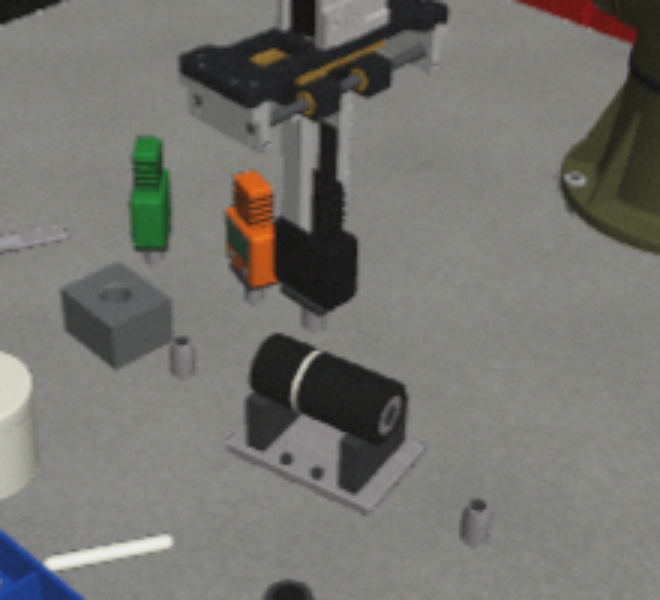

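```bash
python3 -m handwheel '[{"fingers":-0.7,"x":0,"y":0,"z":0,"spin":0},{"fingers":-0.7,"x":0,"y":0.004,"z":0,"spin":0},{"fingers":-0.7,"x":0,"y":0.01,"z":0,"spin":0},{"fingers":-0.7,"x":0,"y":0.016,"z":0,"spin":0},{"fingers":-0.7,"x":0,"y":0.021,"z":0,"spin":0},{"fingers":-0.7,"x":0,"y":0.024,"z":0,"spin":0},{"fingers":-0.7,"x":0,"y":0.024,"z":0,"spin":0},{"fingers":-0.7,"x":0,"y":0.024,"z":0,"spin":0},{"fingers":-0.7,"x":0,"y":0.024,"z":0,"spin":0},{"fingers":-0.7,"x":0,"y":0.024,"z":0,"spin":0}]'
python3 shot.py w20; python3 - <<'E'
from fit import *
f=np.load("pics/w20.npz");W=f['W']; o=get_obs(); tc=o['ee_pos']; print(tc,o['force'])
with np.errstate(invalid='ignore'):
    s=W[(abs(W[...,0]-tc[0])<.045)&(abs(W[...,1]-tc[1])<.05)&(W[...,2]-tc[2]>-.05)&(W[...,2]-tc[2]<-.022)]
    print((s.max(0)-tc).round(4),(s.min(0)-tc).round(4))
def show(n,sl):
    p,d=cams.camera(n); W=cloud(n,d); L=local(W)
    w=(p.astype(int).min(2)>130)&(abs(L[...,0])<.027)&(abs(L[...,1])<.06)&(L[...,2]>.06)&(L[...,2]<.1)
    st=(abs(L[...,0])<.03)&(abs(L[...,1])<.06)&(L[...,2]>.098)&(L[...,2]<.116)
    return L[w],L[st]
w,st=show("scene",0); print("ring",len(w),np.median(w,0).round(4),"stem/foot",len(st),np.median(st,0).round(4),st.min(0).round(4),st.max(0).round(4))
E
```

```text
time_s: 27.35
ee_pos: [0.5415, -0.007, 0.2052]
eef_rot: [-1.571, -0.0, -0.041]
force: [0.3, -0.7, -3.1]
grip_width: 0.0214
27.35 [ 0.5415 -0.007   0.2052] [-1.5708e+00 -4.0000e-04 -4.0700e-02] [ 0.3 -0.7 -3.1] 0.02135246230652362
cam [0.546 0.076 0.365] fwd [-0.01 -0.28 -0.96]
[ 0.54151242 -0.00700683  0.20514565] [-0.36487365 -0.21306995 -2.56762316]
[ 0.0177  0.0317 -0.0221] [-0.0134  0.0051 -0.05  ]
ring 23 [ 0.017  -0.0172  0.0832] stem/foot 36 [ 0.0092 -0.0148  0.1043] [ 0.0017 -0.0243  0.0985] [ 0.0145 -0.008   0.1137]
```

```bash
python3 -m handwheel '[{"fingers":-0.7,"x":0,"y":0.001,"z":0.0005,"spin":0},{"fingers":-0.7,"x":0,"y":0.002,"z":0.0005,"spin":0},{"fingers":-0.7,"x":0,"y":0.003,"z":0.0005,"spin":0},{"fingers":-0.7,"x":0,"y":0.004,"z":0.0005,"spin":0},{"fingers":-0.7,"x":0,"y":0.0045,"z":0.0005,"spin":0},{"fingers":-0.7,"x":0,"y":0.005,"z":0.0005,"spin":0},{"fingers":-0.7,"x":0,"y":0.0055,"z":0.0005,"spin":0},{"fingers":-0.7,"x":0,"y":0.0055,"z":0.0005,"spin":0},{"fingers":-0.7,"x":0,"y":0.0055,"z":0.0005,"spin":0},{"fingers":-0.7,"x":0,"y":0.0055,"z":0.0005,"spin":0}]' 60
python3 -c "
from station import get_obs;o=get_obs();print(o['force'].round(2),o['moment'].round(2),o['ee_pos'].round(4))"
```

```text
time_s: 28.45
ee_pos: [0.5415, -0.0065, 0.1996]
eef_rot: [-1.571, -0.0, -0.041]
force: [-0.3, 0.1, -0.2]
grip_width: 0.0217
[-0.34  0.08 -0.2 ] [ 0.    0.06 -0.02] [ 0.5415 -0.0065  0.1996]
```

```bash
python3 -m handwheel '[{"fingers":-0.7,"x":0,"y":0.0003,"z":0,"spin":0},{"fingers":-0.7,"x":0,"y":0.0006,"z":0,"spin":0},{"fingers":-0.7,"x":0,"y":0.001,"z":0,"spin":0},{"fingers":-0.7,"x":0,"y":0.001,"z":0,"spin":0},{"fingers":-0.7,"x":0,"y":0.001,"z":0,"spin":0},{"fingers":-0.7,"x":0,"y":0.001,"z":0,"spin":0},{"fingers":-0.7,"x":0,"y":0.001,"z":0,"spin":0},{"fingers":-0.7,"x":0,"y":0.001,"z":0,"spin":0},{"fingers":-0.7,"x":0,"y":0.001,"z":0,"spin":0},{"fingers":-0.7,"x":0,"y":0.001,"z":0,"spin":0}]'
python3 -c "
from station import get_obs;o=get_obs();print(o['force'].round(2),o['moment'].round(2),o['ee_pos'].round(4))"
```

```text
time_s: 29.45
ee_pos: [0.5415, -0.0065, 0.1985]
eef_rot: [-1.571, -0.0, -0.041]
force: [-0.0, -0.2, 2.2]
grip_width: 0.0216
[-0.01 -0.18  2.24] [-0.04  0.03  0.02] [ 0.5415 -0.0065  0.1985]
```

```bash
python3 -m handwheel '[{"fingers":-0.7,"x":0,"y":0.0002,"z":0,"spin":0},{"fingers":-0.7,"x":0,"y":0.0004,"z":0,"spin":0},{"fingers":-0.7,"x":0,"y":0.0006,"z":0,"spin":0},{"fingers":-0.7,"x":0,"y":0.0006,"z":0,"spin":0},{"fingers":-0.7,"x":0,"y":0.0006,"z":0,"spin":0},{"fingers":-0.7,"x":0,"y":0.0006,"z":0,"spin":0},{"fingers":-0.7,"x":0,"y":0.0006,"z":0,"spin":0},{"fingers":-0.7,"x":0,"y":0.0006,"z":0,"spin":0},{"fingers":-0.7,"x":0,"y":0.0006,"z":0,"spin":0},{"fingers":-0.7,"x":0,"y":0.0006,"z":0,"spin":0}]'
python3 -c "
from station import get_obs;o=get_obs();print(o['force'].round(2),o['moment'].round(2),o['ee_pos'].round(4))"
```

```text
time_s: 30.45
ee_pos: [0.5415, -0.0065, 0.1981]
eef_rot: [-1.571, -0.0, -0.041]
force: [-2.3, -0.2, 3.5]
grip_width: 0.0215
[-2.26 -0.17  3.53] [-0.02  0.27 -0.02] [ 0.5415 -0.0065  0.1981]
```

```bash
python3 -m handwheel '[{"fingers":-0.7,"x":0,"y":0.0003,"z":0,"spin":0},{"fingers":-0.7,"x":0,"y":0.0006,"z":0,"spin":0},{"fingers":-0.7,"x":0,"y":0.0006,"z":0,"spin":0},{"fingers":-0.7,"x":0,"y":0.0006,"z":0,"spin":0},{"fingers":-0.7,"x":0,"y":0.0006,"z":0,"spin":0},{"fingers":-0.7,"x":0,"y":0.0006,"z":0,"spin":0},{"fingers":-0.7,"x":0,"y":0.0006,"z":0,"spin":0},{"fingers":-0.7,"x":0,"y":0.0006,"z":0,"spin":0},{"fingers":-0.7,"x":0,"y":0.0006,"z":0,"spin":0},{"fingers":-0.7,"x":0,"y":0.0006,"z":0,"spin":0}]'
python3 shot.py w21; python3 - <<'E'
from fit import *
for n,sl in [("scene",np.s_[150:300,240:440])]:
    p,d=cams.camera(n); W=cloud(n,d); L=local(W); cv2.imwrite("pics/s21.png",cv2.resize(p[150:290,250:430,::-1],None,fx=4,fy=4,interpolation=cv2.INTER_CUBIC))
o=get_obs();print(o['force'].round(2),o['moment'].round(2),o['ee_pos'].round(4))
E
```

```text
time_s: 31.45
ee_pos: [0.5416, -0.0065, 0.1981]
eef_rot: [-1.571, -0.001, -0.041]
force: [-3.4, 0.6, 9.7]
grip_width: 0.0213
31.45 [ 0.5416 -0.0065  0.1981] [-1.5709e+00 -9.0000e-04 -4.0700e-02] [-3.4  0.6  9.7] 0.02130021985708444
cam [0.546 0.076 0.358] fwd [-0.01 -0.28 -0.96]
[-3.11  0.04 11.  ] [ 0.02  0.74 -0.07] [ 0.5416 -0.0065  0.1981]
```

Pressing now reads about 13 N. The Fx and moment readings, the wrist view of the housing and the earlier Fx in the V all put the crest about 2 mm to −x. I'll lift, shift and press again more lightly.

```bash
python3 -m handwheel '[{"fingers":-0.7,"x":0,"y":-0.002,"z":0,"spin":0},{"fingers":-0.7,"x":0,"y":-0.005,"z":0,"spin":0},{"fingers":-0.7,"x":-0.001,"y":-0.005,"z":0,"spin":0},{"fingers":-0.7,"x":-0.0018,"y":-0.005,"z":0,"spin":0},{"fingers":-0.7,"x":-0.0018,"y":-0.004,"z":0,"spin":0},{"fingers":-0.7,"x":-0.0018,"y":-0.0025,"z":0,"spin":0},{"fingers":-0.7,"x":-0.0018,"y":-0.0015,"z":0,"spin":0},{"fingers":-0.7,"x":-0.0018,"y":-0.0008,"z":0,"spin":0},{"fingers":-0.7,"x":-0.0018,"y":-0.0003,"z":0,"spin":0},{"fingers":-0.7,"x":-0.0018,"y":-0.0003,"z":0,"spin":0}]'
python3 -m handwheel '[{"fingers":-0.7,"x":0,"y":0,"z":0,"spin":0},{"fingers":-0.7,"x":0,"y":0,"z":0,"spin":0},{"fingers":-0.7,"x":0,"y":0,"z":0,"spin":0},{"fingers":-0.7,"x":0,"y":0,"z":0,"spin":0},{"fingers":-0.7,"x":0,"y":0,"z":0,"spin":0},{"fingers":-0.7,"x":0,"y":0,"z":0,"spin":0},{"fingers":-0.7,"x":0,"y":0,"z":0,"spin":0},{"fingers":-0.7,"x":0,"y":0,"z":0,"spin":0},{"fingers":-0.7,"x":0,"y":0,"z":0,"spin":0},{"fingers":-0.7,"x":0,"y":0,"z":0,"spin":0}]'
python3 shot.py w22; python3 - <<'E'
from fit import *
F=[]
f=np.load("pics/w22.npz");W=f['W']; o=get_obs(); tc=o['ee_pos']
with np.errstate(invalid='ignore'):
    s=W[(abs(W[...,0]-tc[0])<.045)&(abs(W[...,1]-tc[1])<.05)&(W[...,2]-tc[2]>-.05)&(W[...,2]-tc[2]<-.022)]
    print("housing rel TCP",(s.max(0)-tc).round(4),(s.min(0)-tc).round(4))
for i in range(6):
    p,d=cams.camera("scene" if i%2 else "top"); o=get_obs(); F.append(np.r_[o['force'],o['moment']])
    W=cloud("scene" if i%2 else "top",d); L=local(W)
    if i>3:
        w=(p.astype(int).min(2)>130)&(abs(L[...,0])<.027)&(abs(L[...,1])<.06)&(L[...,2]>.06)&(L[...,2]<.1)
        st=(abs(L[...,0])<.03)&(abs(L[...,1])<.06)&(L[...,2]>.094)&(L[...,2]<.110)
        print(w.sum(),np.median(L[w],0).round(4) if w.any() else "",st.sum(),np.median(L[st],0).round(4) if st.any() else "")
print(np.mean(F,0).round(2),np.std(F,0).round(2),o['ee_pos'],o['eef_rot'],o['time_s'])
E
```

```text
time_s: 32.55
ee_pos: [0.5398, -0.0064, 0.1981]
eef_rot: [-1.571, -0.001, -0.041]
force: [-2.3, 0.7, 5.2]
grip_width: 0.0215
time_s: 33.55
ee_pos: [0.5398, -0.0064, 0.1982]
eef_rot: [-1.571, -0.001, -0.041]
force: [-2.5, 0.3, 5.6]
grip_width: 0.0216
33.55 [ 0.5398 -0.0064  0.1982] [-1.5708e+00 -6.0000e-04 -4.0700e-02] [-2.5  0.3  5.6] 0.021645007311098287
cam [0.545 0.076 0.358] fwd [-0.01 -0.28 -0.96]
housing rel TCP [ 0.0177  0.0316 -0.0221] [-0.0134  0.0045 -0.05  ]
0  0 
21 [ 0.0195 -0.0166  0.0816] 27 [ 0.0076 -0.0145  0.0983]
[-2.48 -0.04  5.54  0.01  0.65  0.  ] [0.59 0.6  0.43 0.03 0.02 0.04] [ 0.53975206 -0.00643088  0.19812907] [-1.57081327e+00 -5.73496077e-04 -4.07183683e-02] 33.9
```

```bash
python3 -m handwheel '[{"fingers":-0.7,"x":-0.0003,"y":0.0002,"z":0,"spin":0},{"fingers":-0.7,"x":-0.0003,"y":0.0002,"z":0,"spin":0},{"fingers":-0.7,"x":-0.0003,"y":0.0002,"z":0,"spin":0},{"fingers":-0.7,"x":-0.0003,"y":0.0002,"z":0,"spin":0},{"fingers":-0.7,"x":-0.0003,"y":0.0002,"z":0,"spin":0},{"fingers":-0.7,"x":-0.0003,"y":0.0002,"z":0,"spin":0},{"fingers":-0.7,"x":-0.0003,"y":0.0002,"z":0,"spin":0},{"fingers":-0.7,"x":-0.0003,"y":0.0002,"z":0,"spin":0},{"fingers":-0.7,"x":-0.0003,"y":0.0002,"z":0,"spin":0},{"fingers":-0.7,"x":-0.0003,"y":0.0002,"z":0,"spin":0}]'
python3 - <<'E'
from fit import *
F=[]
for i in range(5):
    p,d=cams.camera("scene"); o=get_obs(); F.append(np.r_[o['force'],o['moment']])
print(np.mean(F,0).round(2),o['ee_pos'],o['eef_rot'],o['time_s'])
L=local(cloud("scene",d)); m=(abs(L[...,0])<.05)&(abs(L[...,1]+.015)<.05)
K=cams.get_calibration("scene")
# stem centre column vs ring, in pixels: stem pixels (light grey) just above the roller
dark=p.astype(int).max(2)
for r in range(200,235,2): print(r,''.join('%4d'%v for v in dark[r,310:345:1]))
E
```

```text
time_s: 34.9
ee_pos: [0.5396, -0.0064, 0.1981]
eef_rot: [-1.571, -0.001, -0.041]
force: [-2.8, 0.1, 6.0]
grip_width: 0.0216
[-2.02  0.01  6.33  0.03  0.49  0.01] [ 0.53963066 -0.00645237  0.19813433] [-1.57083048e+00 -1.20490990e-03 -4.07231259e-02] 35.15
200  161  86  28  22  27  28  28  25  28  26  30  28  40  34  29  30  31  29  26  25  25  29  31  27  30  36  47  91 124 135 132 132 137 136 133
202  160  86  22  27  29  28  20  20  27  28  26  30  24  34  28  25  33  30  28  24  27  30  30  25  28  34  29  32  65 117 135 133 136 135 136
204   79  47  29  26  21  28  26  24  26  22  26  24  25  25  27  28  24  28  29  30  32  29  30  32  28  26  30  29  77 119 133 133 133 133 134
206  111  63  29  27  23  26  18  25  25  27  25  27  23  25  28  26  26  26  31  37  30  34  21  31  28  27  34  28  82 128 137 137 136 136 133
208  112  62  27  30  25  31  24  27  27  23  23  24  22  22  25  22  27  28  22  32  26  28  30  27  30  28  27  31  76 122 134 138 135 133 133
210  117  64  30  24  27  29  26  27  24  27  29  23  24  26  24  27  24  17  27  29  31  28  27  27  28  25  27  28 10
[... 1065 characters left out ...]
  34  31  35  36  32  63  84 101 115 115  97  72  89 120 132 133 131 134 132 132 133 132 134 128 130 131 129 126 128 126
228   36  29  37  33  35  33  35  33  36  32  62  88 105 118 121 123 119  98  51  41  59  89 120 127 132 135 131 131 131 131 133 133 134 134 129
230   37  35  31  34  36  30  32  34  32  34  58 143 149 114 107  90  62  43  30  28  32  35  34  30  39  61  91 123 130 132 131 135 134 137 133
232   32  33  32  33  34  35  35  33  28  57 186 195 113  33  36  32  35  34  34  32  35  34  30  30  32  33  31  33  34  38  55  90 123 134 132
234   28  33  31  33  30  29  32  34  56 180 173  81  29  38  35  31  33  35  37  34  35  32  33  34  34  32  33  35  30  34  35  26  28  35  41
```

```bash
python3 - <<'E'
from fit import *
c=cams.get_calibration("scene"); K=np.array([[c['fx'],0,c['cx']],[0,c['fy'],c['cy']],[0,0,1]]); V=c['view']
def pr(x,y,z):
    w=np.r_[C+x*ex+y*ey,z]; return cv2.projectPoints(w[None],cv2.Rodrigues(V[:3,:3])[0],V[:3,3],K,np.array(c['dist']))[0].ravel().round(1)
print("stem ctr",[pr(-.002,-.0144,z).tolist() for z in (.09,.094,.098)])
for y in (-.0174,-.0144,-.0114): print("ring",y,[pr(x-.002,y,.065+(.025**2-x*x)**.5).tolist() for x in (0,.009,.012,.016,.02)])
E
```

```text
stem ctr [[325.2, 227.5], [325.2, 226.0], [325.2, 224.6]]
ring -0.0174 [[324.0, 227.0], [321.8, 229.6], [321.1, 230.8], [320.1, 232.7], [319.1, 235.1]]
ring -0.0144 [[325.2, 227.5], [323.0, 230.1], [322.2, 231.3], [321.2, 233.2], [320.2, 235.6]]
ring -0.0114 [[326.3, 227.9], [324.1, 230.6], [323.3, 231.8], [322.3, 233.7], [321.3, 236.1]]
```

```bash
python3 -c "
from station import workorder,get_obs
print(workorder.hand_in()); o=get_obs(); print(o['time_s'],o['force'].round(1),o['grip_width'])"
```

```text
the job is handed in; nothing more can be done
None
the job is handed in; nothing more can be done
```

The roller is lying in the V-blocks and released. I handed the job in at about 35 s, still holding the black gauge upright on the ring and pressed down.

**Roller:** The first tilt against the +y V-block left the roller held near its top end. I leaned it inside the cradle, let go, took hold of it again at the middle and laid it level. The last fit after release gave 0.0° tilt and an axis 65.1 mm above the bench. The ring was at −14.4 mm along the V, so the roller is centred to about 1 mm.

**Gauge:** The press is about 9 N (+6.3 N reading, against −2.8 N with the gauge hanging free). The tool is vertical to about 0.1°, and the grip is set to 60 N.

**Checks that did not fully agree:**
- **Position on the ring:** the wrist camera puts the gauge about 1 mm to the +y side of the ring and the scene camera about 1 mm to the −y side. I left it between the two.
- **Sideways force:** about 2 N in −x remained at the foot. Moving the gauge about 2 mm to −x did not remove it.
- **Pin:** its reading is not in the robot state, so I judged that the foot was seated from the stiffening force alone.
- **Last picture:** I did not see the final contact, because the limit of 12 viewed pictures was used up. That check came from pixel values only.
- **Other objects:** I did not measure the other bench objects again at the end.

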